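Fit a fresh cartridge and lock the bayonet lid of a fume filter

ROBOT

A 7-joint arm with a two-finger parallel gripper is mounted at the origin on the work surface. World frame = base frame: x ahead of the robot, y to its left, z up, the work surface at z = 0. Lengths are in m, angles in rad, forces in N, time in s.
With the tool pointing down it reaches from about 0.35 to 0.9 m from the base axis. Payload 8.1 kg.
Tool frame: the origin (TCP) lies midway between the tips of the shut fingers; the grasp point (between the pads) lies arm.grasp_offset behind it (arm.grasp_offset is the distance from the TCP to the grasp point, in m); z points along the fingers, y is the line along which they close (so a half turn about z gives the same grasp; the last joint's range is limited). The gripper opens to 92 mm and grips with 3 to 60 N. Pads are 19 mm wide; open, the fingers measure 130 mm over their backs; the gripper's body (75 mm by 190 mm) begins 47 mm behind the grasp point.
Start: joints at [1.047, 0.434, 0.025, 1.573, -0.012, 1.134, -0.075], TCP at [0.255, -0.571, 0.227] pointing down, gripper open.
Joint ranges: [-2.62, 2.62], [-0.44, 2.09], [-1.27, 1.32], [0.08, 2.57], [-1.32, 4.46], [0.12, 2], [-2.74, 2.74]. Speed limits (rad/s): [2.22, 2.22, 3.01, 3.01, 3.14, 3.14, 3.14].

INTERFACE

Orientations are given as a rotation vector (axis times angle).
In Python, from cell import observe, imaging, arm gives the robot as it stands.
- The arm moves only by the tool apply_moves, never from a script. Its argument "commands" is a list of rows, each a list of 5 numbers: the opening in per cent of the stroke, from 0 (shut) to 100 (fully open), then the shift along the world's x, y, z in units of 0.06 m (1.0 is 0.06 m), then the turn about the world's z in units of 0.5 rad (1.0 is 0.5 rad). A call has 1 to 12 rows; each row shifts and turns the commanded pose from where the row before left it; what a row does not reach is not made up. A row lasts 1/8 s, in which the tool goes at most 62.5 mm and 10.7 degrees, less where a joint would pass 70% of its speed; a pose out of reach is approached as far as the arm can. A call with a number of a shift or a turn outside -1 to 1 is refused whole. A call with a gripper value outside its range is refused whole. The fingers move at their own pace and stop on an object; "newtons" is the grip in N (left out, the last holds). Time passes only in rows, so rows that do not move let the fingers close. It gives the time, the measured TCP pose, the force, the opening and the grip force at its end, in the units of the state.
- observe(): the state, without advancing time (a new reading comes with each control period).
- imaging.get_image(name): name is "side" or "top" or "wrist"; returns (picture, depth): 480x640x3 uint8, red, green, blue; 480x640 float32, m along the optical axis (not along the pixel's ray), 0 where there is no reading.
- imaging.camera_params(name): a dict with "camera_matrix" (3x3 intrinsics, pixels), "dist" ([k1, k2, p1, p2, k3] as OpenCV has them; the pictures are not rectified), "origin" and "rotation" of the camera in the world; the wrist camera has in their place "tool_from_camera" (4x4, takes a point from camera to tool coordinates, whose origin is the TCP and whose axes are the flange's). Camera axes: x right, y up, looking along -z (the intrinsics and any distortion apply to the point x, -y, -z); pixel columns grow to the right and rows downward; lengths in m; the calibration is good to about 2 mm. A picture is of the moment at which its call begins: read the wrist's pose just before it. camera_params takes no time and is no camera call.
- arm.sign_off(): hands the job in; it is judged then, once.
The state is a dict: "clock": time; "joints": joint angles; "dq": joint speeds; "joint_efforts": joint torques, N m; "position": TCP position; "ee_rot": TCP orientation; "force": force on the tool from outside, world axes, zero at the start; "ft_torque": the same for the moment, N m; "width": opening from 0.0 (shut) to 1.0 (fully open); "gripper_force": force on a finger pad.
Only numpy, scipy, OpenCV 4.12 (cv2) and the standard library are available. Lean on these libraries where they do the work, as an engineer would, in place of code of your own. Each camera call takes 0.05 s, during which the arm holds its last target. There are 200 camera calls.

TASK

Refit the bench fume filter: stand the filter cartridge upright in the round cup at the middle of the filter base, then put the bar-handled bell lid over it with its two lugs in the collar's two slots, push it down against the sprung seal and give it a quarter turn clockwise (seen from above) until it locks, then let go. Keep the cartridge upright and leave the large knobbed lid, the tin, the wire spool and the small can where they are.

Things in the scene. Friction and masses are not known exactly. Their poses are not given: they have to be found in the camera images.
- base: Filter base, fixed to the bench, round, grey and dark steel, 148 mm across, 52 mm high, with a cup in the middle, a black sprung seal ring round it, and outside that a collar whose inward ledge (z 45 to 52 mm, inner radius 51.5 mm; wall inside radius 66 mm) has two open slots, on its +y and -y sides. Origin: on the bench, on the centre axis; z up.
- cup (a point): Centre of the floor of the cartridge cup of the base, 16 mm above the bench. The cup is 61 mm across inside, its lip 8 mm high.
- slot (a point): Middle of the slot on the base's +y side, 59 mm from the axis, at the top of the ledge, 52 mm above the bench. Slots are about 32 mm wide; the other is opposite, on -y. Lugs passed down a slot turn only clockwise seen from above; on the way they must be held under a tooth (underside 42 mm above the bench).
- stop (a point): One of two pockets (the other opposite) under the ledge, on the base's +x side, 59 mm from the axis, underside 45 mm above the bench: the end of the quarter turn. A stop ends the turn here and the spring lifts the lug 3 mm behind the tooth, which locks it.
- pipe_top (a point): Centre of the top of the outlet pipe of the base, an obstacle: 48 mm across, 140 mm high, 118 mm from the base's axis on its +x side.
- seal (a joint): How far the sprung seal ring (radius 37.5 to 50.5 mm) is pushed down, m: 0 free (top 36 mm above the bench), 0.012 fully down. About 3 N at first touch, 11 N fully down. 0.005 when the lid is locked.
- lid_mid (a point): Bell lid, aluminium, an upside-down cup with a bar handle, 130 mm high overall, standing mouth down on the bench. This point: on its axis, half-way up, 65 mm above its rim; z up. Bell 96 mm outside and 88 mm inside diameter, 100 mm high (95 inside). About 0.25 kg. A half turn about z leaves it the same. Locked, its rim is 31 mm above the bench; while turning it must be held down at about 26 mm.
- handle (a point): Centre of the lid's black bar handle, on its axis, 115 mm above its rim. The bar is 70 mm long (along the lid's x), 20 mm wide (along y), 30 mm high (100 to 130 mm above the rim).
- lug (a point): Centre of one of the lid's two lugs, on its +x side, 53 mm from its axis, 10 mm above its rim; the other is opposite on -x. Lugs reach 61 mm from the axis, are 24 mm wide and 8 mm thick. They lie in line with the bar handle.
- cartridge_mid (a point): Filter cartridge, plain upright cylinder, pleated paper with grey end rings, 55 mm diameter, 95 mm high, about 0.18 kg, standing on the bench. This point: its centre, half-way up; z along its axis.
- big_lid_mid (a point): Bystander: larger lid of another filter, 132 mm diameter, 105 mm high, with a round knob instead of a bar, no lugs. Point: on its axis half-way up.
- tin_mid (a point): Bystander: rectangular metal tin, 65 mm (x) by 85 mm (y), 150 mm high with its cap. Point: half-way up in its middle.
- spool_mid (a point): Bystander: spool of welding wire lying flat, 100 mm diameter, 55 mm high. Point: its centre.
- can_mid (a point): Bystander: small plain steel can with a stepped narrow top, 48 mm diameter, 105 mm high, close beside the cartridge (about 24 mm between them), so the fingers must not go down between the two. Point: on its axis half-way up.

How it is judged:
On the way, in this order (a step that is already met when the one before it is completed fails the run):
1. the cartridge stands upright in the cup of the base, the lid still off (horizontal distance between cartridge_mid and base below 0.007 m and z of cartridge_mid in the frame of base between 0.06 and 0.0675 m and angle between cartridge_mid's own z axis and vertical below 0.08 rad and horizontal distance between lid_mid and base above 0.08 m), for 0.2 s.
2. the lid is over the cartridge, its lugs in the slots, pushed down on the seal (horizontal distance between lid_mid and base below 0.008 m and z of lid_mid in the frame of base below 0.0975 m and angle between the x axis of lid_mid and the y axis of base, either way round below 0.3 rad), for 0.05 s.
At the end, for the whole second after the job is handed in: The cartridge stands upright in the cup of the base (centred within 7 mm) and the bell lid is locked over it: level, centred within 6 mm, turned so that its lugs lie along the base's x axis within 0.17 rad, its rim 28 to 33.5 mm above the bench (horizontal distance between cartridge_mid and base below 0.007 m and z of cartridge_mid in the frame of base between 0.06 and 0.0675 m and angle between cartridge_mid's own z axis and vertical below 0.08 rad and horizontal distance between lid_mid and base below 0.006 m and z of lid_mid in the frame of base between 0.093 and 0.0985 m and angle between lid_mid's own z axis and vertical below 0.06 rad and angle between the x axis of lid_mid and the x axis of base, either way round below 0.17 rad); the robot touches nothing.
It fails at once if the large round-knobbed lid is moved more than 25 mm (distance of big_lid_mid from where it was at the start of the episode above 0.025 m).
It fails at once if the tin is moved more than 25 mm (distance of tin_mid from where it was at the start of the episode above 0.025 m).
It fails at once if the wire spool is moved more than 25 mm (distance of spool_mid from where it was at the start of the episode above 0.025 m).
It fails at once if the small can is moved more than 25 mm (distance of can_mid from where it was at the start of the episode above 0.025 m).
It fails at once if the cartridge is tipped more than 0.5 rad (angle between cartridge_mid's own z axis and vertical above 0.5 rad).
It also fails if it takes over 64 s, if anything falls off the work surface, if the arm or the gripper's body presses on something with over 40 N, if the wrist force passes 120 N, or if a joint passes its speed limit or range.

## Working session

There is one attempt and no reset: what is moved stays moved. The work goes in short steps, Python scripts to look and compute and a tool call to move; the robot and the scene stay as the last step left them, time stands still between calls to the robot, and variables do not carry over. Pictures are saved under pics/ and viewed, at most 10 in all, crops included, and the job is handed in when it is done.

Besides the shell and the picture viewer there is one more tool, called after ">>>" in YAML: its name, and indented under it one key for each argument. apply_moves: Moves the arm, as the interface text tells. Its arguments: {"type":"object","properties":{"commands":{"type":"array"},"newtons":{"type":"number"}},"required":["commands"]}

```bash
ls; mkdir -p pics
cat > h.py <<'E'
import numpy as np, cv2
from cell import observe, imaging, arm
from scipy.spatial.transform import Rotation as R
def cam(n, s=None):
    p=imaging.camera_params(n)
    K=np.array(p['camera_matrix']);d=np.array(p['dist'])
    if n=='wrist':
        T=np.array(p['tool_from_camera']); Rt=R.from_rotvec(s['ee_rot']).as_matrix()
        o=Rt@T[:3,3]+np.array(s['position']); Rc=Rt@T[:3,:3]
    else: o=np.array(p['origin']);Rc=np.array(p['rotation']); Rc=Rc if Rc.shape==(3,3) else R.from_rotvec(Rc).as_matrix()
    return K,d,o,Rc
def shot(n,save=None):
    s=observe(); im,dep=imaging.get_image(n); c=cam(n,s)
    if save: cv2.imwrite('pics/'+save,im[:,:,::-1])
    return im,dep,c
def rays(c,uv):
    K,d,o,Rc=c; q=cv2.undistortPoints(np.array(uv,float).reshape(-1,1,2),K,d)[:,0]
    return np.c_[q[:,0],-q[:,1],-np.ones(len(q))]@Rc.T
def onz(c,uv,z):
    r=rays(c,uv); return c[2]+r*((z-c[2][2])/r[:,2])[:,None]
def cloud(c,dep):
    v,u=np.mgrid[:480,:640]; r=rays(c,np.c_[u.ravel(),v.ravel()])
    P=c[2]+r*dep.reshape(-1,1); P[dep.ravel()==0]=np.nan
    return P.reshape(480,640,3)
E
python3 - <<'E'
from h import *
s=observe();print(s);print(arm.grasp_offset)
for n in ('top','side','wrist'):
    im,d,c=shot(n,n+'0.png'); print(n,c[2],c[3].round(2).tolist(),c[0][0,0],(d>0).mean())
    np.savez(n+'0.npz',im=im,d=d)
a=cv2.imread('pics/top0.png');b=cv2.imread('pics/side0.png')
E
```

```text
pics
{'clock': 0.0, 'joints': array([ 1.04741551,  0.43519884,  0.02496332,  1.57408318, -0.01158815,
        1.1340101 , -0.07508355]), 'dq': array([ 0.00076282, -0.00065741, -0.00039912,  0.002347  ,  0.00069884,
        0.00060239, -0.00029175]), 'joint_efforts': array([ 6.02489454e-04, -6.67843151e+01,  9.85906497e-01, -3.14461613e+01,
       -6.03019260e-02,  4.30838345e-02,  1.17290519e-04]), 'position': array([ 0.25503748, -0.57003982,  0.22596525]), 'ee_rot': array([-3.07088156e+00, -6.55725374e-01,  7.33740867e-04]), 'force': array([-0.2471432 ,  0.85634159, -0.09067565]), 'ft_torque': array([-0.00702285,  0.06193107,  0.01088058]), 'gripper_force': 0.0, 'width': 1.0020513690631374}
0.0188
top [0.45900827 0.00700566 1.07101237] [[0.02, 0.99, -0.11], [-1.0, 0.02, -0.01], [-0.0, 0.11, 0.99]] 486.5578218388231 0.996064453125
side [0.33898957 0.90551797 0.90740282] [[-0.98, 0.11, -0.17], [-0.2, -0.63, 0.75], [-0.02, 0.77, 0.64]] 507.891527095677 0.9959830729166667
wrist [ 0.32276255 -0.53992655  0.38522378] [[0.41, 0.88, 0.25], [-0.91, 0.39, 0.11], [-0.0, -0.28, 0.96]] 331.7156605732938 0.9954947916666667
```

View pics/top0.png

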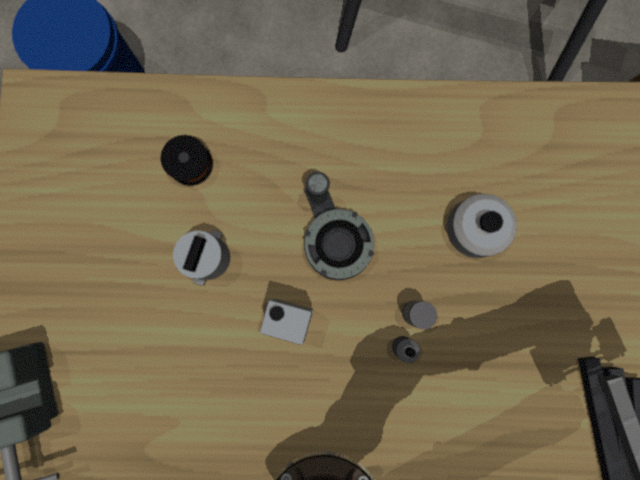

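View pics/side0.png

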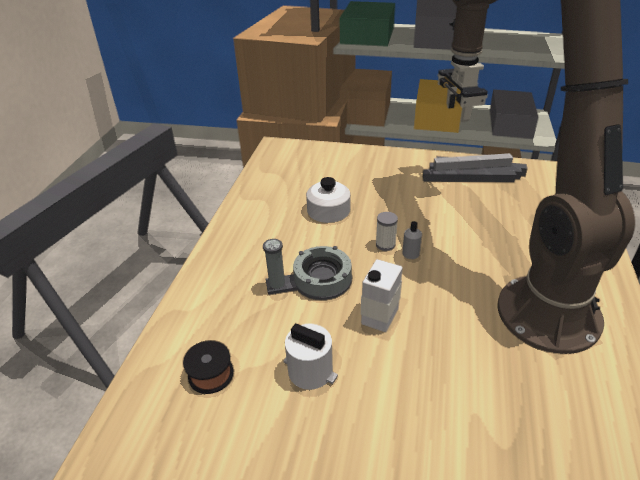

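Top view: base at (340,243), pipe at (317,183), bell lid at (200,254) with its bar from about (190,270) to (203,238), cartridge at (422,314), can at (406,348), tin at (286,321), big lid at (484,225) and spool at (187,160). The side view agrees with this layout.

```bash
cat > m.py <<'E'
from h import *
cs={}
for n in('top','side'):
    z=np.load(n+'0.npz'); c=cam(n); cs[n]=(z['im'],c,cloud(c,z['d']))
    P=cs[n][2]; m=(abs(P[...,2])<.02)&(abs(P[...,0]-.5)<.4)&(abs(P[...,1])<.5); print(n,'table z',np.nanmedian(P[m][:,2]),P[m][:,2].std())
def band(P,im,cx,cy,r,z0,z1):
    m=(np.hypot(P[...,0]-cx,P[...,1]-cy)<r)&(P[...,2]>z0)&(P[...,2]<z1); return m
im,c,P=cs['top']
for nm,uv,z,r,z0,z1 in [('cart',(422,314),.095,.045,.085,.105),('can',(406,348),.1,.04,.06,.12),('lidtop',(200,252),.1,.07,.09,.108),('bar',(197,254),.13,.06,.12,.14),('pipe',(317,183),.14,.05,.12,.15),('collar',(340,243),.05,.09,.044,.06),('tin',(286,321),.14,.08,.12,.16),('big',(484,225),.09,.09,.06,.12),('spool',(187,160),.055,.08,.04,.07)]:
    g=onz(c,[uv],z)[0]
    for n in cs:
        Q=cs[n][2]; m=band(Q,None,g[0],g[1],r,z0,z1); q=Q[m]
        if len(q)<10: print(nm,n,'few',len(q),g);continue
        (ex,ey),rad=cv2.minEnclosingCircle(q[:,:2].astype(np.float32)); rc=cv2.minAreaRect(q[:,:2].astype(np.float32))
        print(nm,n,len(q),'guess',g.round(3),'mean',q.mean(0).round(4),'circ',round(ex,4),round(ey,4),round(rad,4),'rect',np.round(rc[0],4),np.round(rc[1],3),round(rc[2],1),'zmed',np.median(q[:,2]).round(4))
E
python3 m.py
```

```text
top table z -0.0001245580184503492 0.00263831830766515
side table z 0.001238944841623013 0.002698567835852447
cart top 614 guess [ 0.42  -0.185  0.095] mean [ 0.4182 -0.1863  0.0946] circ 0.4182 -0.187 0.0277 rect [ 0.4189 -0.1865] [0.053 0.053] 0.8 zmed 0.0947
cart side 258 guess [ 0.42  -0.185  0.095] mean [ 0.417  -0.1826  0.0948] circ 0.4186 -0.1859 0.0302 rect [ 0.4178 -0.1872] [0.054 0.056] 27.7 zmed 0.0956
can top 457 guess [ 0.354 -0.153  0.1  ] mean [ 0.3477 -0.1587  0.0803] circ 0.3463 -0.1608 0.0239 rect [ 0.3463 -0.1604] [0.046 0.046] 46.7 zmed 0.0772
can side 259 guess [ 0.354 -0.153  0.1  ] mean [ 0.3447 -0.1515  0.0804] circ 0.3447 -0.1578 0.0237 rect [ 0.3451 -0.1543] [0.045 0.038] 5.7 zmed 0.0786
lidtop top 1397 guess [0.532 0.259 0.1  ] mean [0.5265 0.2626 0.0999] circ 0.5277 0.2654 0.049 rect [0.5271 0.2652] [0.094 0.097] 2.4 zmed 0.1
lidtop side 1014 guess [0.532 0.259 0.1  ] mean [0.5249 0.2778 0.1006] circ 0.5281 0.2654 0.0495 rect [0.5266 0.2663] [0.096 0.095] 44.3 zmed 0.101
bar top 399 guess [0.526 0.257 0.13 ] mean [0.5265 0.2654 0.1292] circ 0.527 0.2657 0.
[... 990 characters left out ...]
[0.399  0.0918 0.1394] circ 0.3994 0.0823 0.0522 rect [0.3997 0.083 ] [0.089 0.066] 75.9 zmed 0.1406
big top 3038 guess [ 0.601 -0.311  0.09 ] mean [ 0.6046 -0.317   0.0758] circ 0.6071 -0.3209 0.0663 rect [ 0.6073 -0.321 ] [0.129 0.131] 64.2 zmed 0.0734
big side 930 guess [ 0.601 -0.311  0.09 ] mean [ 0.6023 -0.3033  0.0773] circ 0.6052 -0.3174 0.0669 rect [ 0.603  -0.3092] [0.13  0.113] 14.2 zmed 0.0752
spool top 1688 guess [0.731 0.308 0.055] mean [0.7375 0.3159 0.055 ] circ 0.7383 0.3168 0.0501 rect [0.738  0.3161] [0.098 0.098] 46.8 zmed 0.055
spool side 1499 guess [0.731 0.308 0.055] mean [0.7357 0.3168 0.056 ] circ 0.737 0.3146 0.052 rect [0.7366 0.3147] [0.099 0.101] 40.1 zmed 0.0561
```

Run:
```python
import cv2
a=cv2.imread('pics/top0.png')
b=cv2.resize(a[160:290,160:390],None,fx=3.4,fy=3.4,interpolation=cv2.INTER_CUBIC)
cv2.imwrite('pics/crop.png',b)
```

```text
(no output)
```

View pics/crop.png

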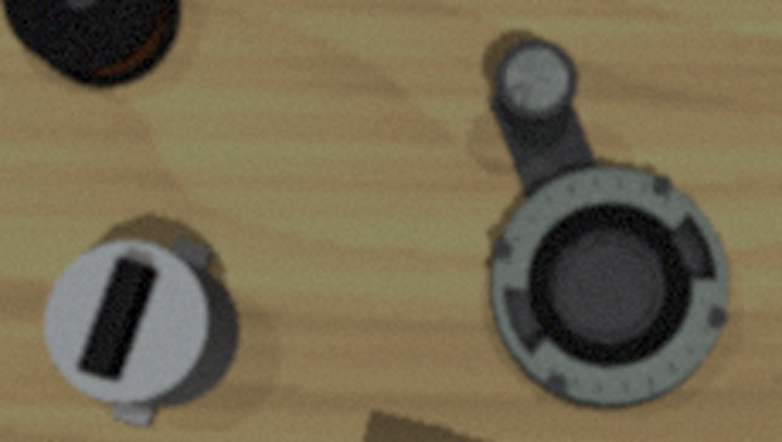

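Both views agree within about 2 mm and the sizes fit. Results:

| Item | Position (m) | Direction |
|---|---|---|
| Base | (0.5606, -0.0199) | yaw 0.414 rad (pipe 118 mm away, as given) |
| Cartridge | (0.4184, -0.1866), top at 0.095 | can lies at 160°, so close the fingers along 70° |
| Lid | (0.5275, 0.266) | bar along -17° |

Moving above the cartridge now.

>>> apply_moves:
  commands:
    - [100,0.23,0.53,0,0.35]
    - [100,0.23,0.53,0,0.35]
    - [100,0.23,0.53,0,0.35]
    - [100,0.23,0.53,0,0.35]
    - [100,0.23,0.53,0,0.35]
    - [100,0.23,0.53,0,0.35]
    - [100,0.23,0.53,0,0.35]
    - [100,0.23,0.53,0,0.35]
    - [100,0.23,0.53,0,0.35]
    - [100,0.23,0.53,0,0.35]
    - [100,0.23,0.53,0,0.35]
    - [100,0.23,0.53,0,0.35]

```text
clock: 1.65
position: [0.421, -0.1879, 0.2267]
ee_rot: [-0.951, -2.994, 0.0]
force: [0.3, -0.3, 0.6]
width: 1.003
gripper_force: 0.0
```

```bash
cat > st.py <<'E'
from h import *
import sys
def st(tx=None,ty=None,tz=None,yaw=None):
    s=observe(); M=R.from_rotvec(s['ee_rot']).as_matrix(); p=s['position']
    y=np.degrees(np.arctan2(M[1,1],M[0,1]))
    print('t',round(s['clock'],2),'p',p.round(4),'yaw',y.round(2),'zax',M[:,2].round(4),'q',s['joints'].round(2),'F',s['force'].round(1),'T',s['ft_torque'].round(2),'w',round(s['width'],3),'gf',s['gripper_force'])
    if tx is not None:
        d=(yaw-y+180)%360-180
        print('units',((np.array([tx,ty,tz])-p)/.06).round(3),'turn',round(np.radians(d)/.5,3))
if __name__=='__main__': st(*map(float,sys.argv[1:]))
E
python3 st.py .4184 -.1866 .18 70
```

```text
t 1.65 p [ 0.421  -0.1879  0.2267] yaw 54.75 zax [-1.e-04 -1.e-04 -1.e+00] q [ 0.79  0.22 -0.57  1.92  0.14  1.04  1.11] F [ 0.3 -0.3  0.6] T [-0.01 -0.16  0.01] w 1.003 gf 0.0
units [-0.044  0.021 -0.778] turn 0.532
```

>>> apply_moves:
  commands:
    - [100,-0.04,0.02,0,0.27]
    - [100,0,0,0,0.26]
    - [100,0,0,0,0]

```text
clock: 2.02
position: [0.4183, -0.1877, 0.2266]
ee_rot: [-0.557, -3.091, -0.0]
force: [0.4, 0.0, -0.2]
width: 1.001
gripper_force: 0.0
```

```bash
cat > w.py <<'E'
from h import *
import sys
def look(gx,gy,r,z0,z1,n='wrist',save=None):
    im,d,c=shot(n,save); P=cloud(c,d)
    m=(np.hypot(P[...,0]-gx,P[...,1]-gy)<r)&(P[...,2]>z0)&(P[...,2]<z1); q=P[m]
    if len(q)<10: print(n,'few',len(q)); return P,im
    f=q[:,:2].astype(np.float32); e,rad=cv2.minEnclosingCircle(f); rc=cv2.minAreaRect(f)
    print(n,len(q),'circ',np.round(e,4),round(rad,4),'rect',np.round(rc[0],4),np.round(rc[1],4),round(rc[2],1),'z',np.percentile(q[:,2],[5,50,95]).round(4))
    return P,im
if __name__=='__main__': look(*map(float,sys.argv[1:6]),*sys.argv[6:])
E
python3 st.py .4184 -.1866 .056 70; python3 w.py .4184 -.1866 .045 .085 .105 wrist w1.png;python3 w.py .3463 -.1607 .04 .06 .12 wrist
```

```text
t 2.02 p [ 0.4183 -0.1877  0.2266] yaw 69.56 zax [-3.e-04  2.e-04 -1.e+00] q [ 0.83  0.22 -0.61  1.92  0.15  1.04  1.36] F [ 0.4  0.  -0.2] T [ 0.06 -0.18  0.04] w 1.001 gf 0.0
units [ 2.000e-03  1.800e-02 -2.843e+00] turn 0.015
wrist 2823 circ [ 0.4192 -0.1867] 0.0276 rect [ 0.4188 -0.1868] [0.0537 0.0541] 23.3 z [0.0948 0.0962 0.0973]
wrist 2183 circ [ 0.3474 -0.1611] 0.024 rect [ 0.3472 -0.1608] [0.0466 0.0464] 69.1 z [0.0717 0.0793 0.1064]
```

View pics/w1.png

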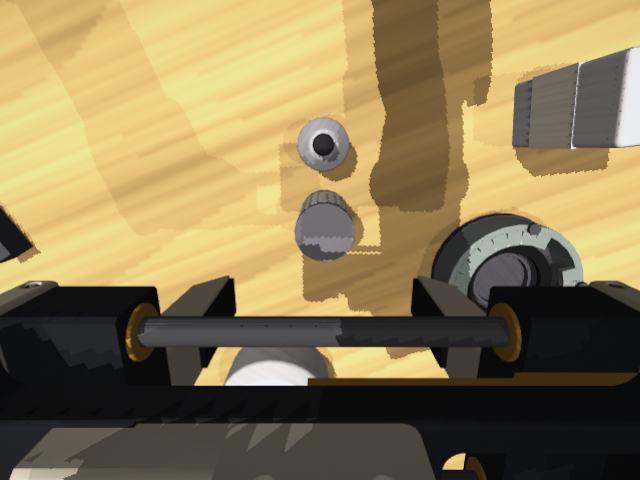

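The wrist view shows the cartridge at (325,230) between the fingers and the can at (323,143) off to one side, clear of them. The position agrees, so I'll descend and grip.

>>> apply_moves:
  commands:
    - [100,0.01,0.02,-0.6,0]
    - [100,0,0,-0.6,0]
    - [100,0,0,-0.6,0]
    - [100,0,0,-0.5,0]
    - [100,0,0,-0.35,0]
    - [100,0,0,-0.2,0]
    - [100,0,0,0,0]
    - [30,0,0,0,0]
    - [30,0,0,0,0]
    - [30,0,0,0,0]
    - [30,0,0,0,0]
    - [30,0,0,0,0]
  newtons: 20

```text
clock: 3.62
position: [0.4192, -0.1866, 0.0559]
ee_rot: [0.556, 3.092, -0.0]
force: [-0.5, 0.1, 2.2]
width: 0.594
gripper_force: 20.0
```

```bash
python3 st.py .4184 -.1866 .056 70
```

```text
t 3.62 p [ 0.4192 -0.1866  0.0559] yaw 69.6 zax [ 3.e-04 -2.e-04 -1.e+00] q [ 0.7   0.46 -0.51  2.12  0.37  0.65  1.15] F [-0.5  0.1  2.2] T [ 0.07 -0.05  0.  ] w 0.594 gf 19.99706357717514
units [-0.013  0.001  0.001] turn 0.014
```

>>> apply_moves:
  commands:
    - [30,0,0,0.15,0]
    - [30,0,0,0.35,0]
    - [30,0,0,0.5,0]
    - [30,0,0,0.5,0]
    - [30,0.3,0.35,0.3,0]
    - [30,0.4,0.48,0,0]
    - [30,0.45,0.53,0,0]
    - [30,0.45,0.53,0,0]
    - [30,0.4,0.48,0,0]
    - [30,0.25,0.28,0,0]
    - [30,0.1,0.13,0,0]
    - [30,0,0,0,0]

```text
clock: 5.12
position: [0.5597, -0.0196, 0.1637]
ee_rot: [-0.555, -3.092, 0.0]
force: [-0.1, 0.0, -3.0]
width: 0.597
gripper_force: 20.0
```

```bash
python3 st.py .5606 -.0199 .072 70; python3 w.py .5606 -.0199 .09 .046 .058 wrist w2.png; python3 w.py .5606 -.0199 .05 .16 .30 top; python3 w.py .5606 -.0199 .09 .046 .058 top t2.png
```

```text
t 5.12 p [ 0.5597 -0.0196  0.1637] yaw 69.65 zax [-6.e-04  1.e-04 -1.e+00] q [ 0.38  0.47 -0.61  1.77  0.31  1.    0.87] F [-0.1  0.  -3. ] T [ 0.04 -0.15  0.02] w 0.597 gf 19.99403715133667
units [ 0.015 -0.006 -1.528] turn 0.012
wrist 7648 circ [ 0.5624 -0.0191] 0.0759 rect [ 0.547  -0.0136] [0.1513 0.1178] 70.5 z [0.0515 0.0531 0.0555]
top few 5
top 262 circ [0.543  0.0193] 0.0591 rect [0.5364 0.0324] [0.118  0.0318] 26.8 z [0.0484 0.0516 0.0562]
```

View pics/w2.png

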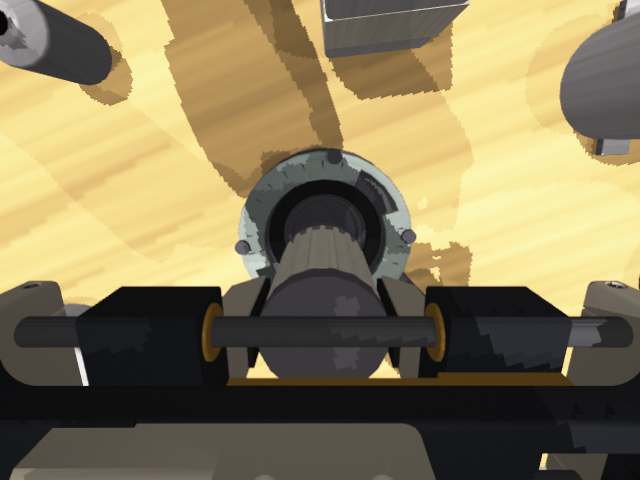

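The cartridge hangs upright over the cup, with the collar centred at about (325,232) behind it. Lowering it, slowly at the end.

>>> apply_moves:
  commands:
    - [30,0.02,0,-0.3,0]
    - [30,0,0,-0.35,0]
    - [30,0,0,-0.3,0]
    - [30,0,0,-0.2,0]
    - [30,0,0,-0.12,0]
    - [30,0,0,-0.1,0]
    - [30,0,0,-0.08,0]
    - [30,0,0,-0.06,0]
    - [30,0,0,0,0]

```text
clock: 6.4
position: [0.5612, -0.0197, 0.0731]
ee_rot: [-0.556, -3.092, 0.0]
force: [-0.0, 0.7, -2.6]
width: 0.592
gripper_force: 20.0
```

```bash
python3 st.py .561 -.0197 .072 70
```

```text
t 6.4 p [ 0.5612 -0.0197  0.0731] yaw 69.61 zax [-1.e-04 -0.e+00 -1.e+00] q [ 0.33  0.57 -0.55  1.86  0.4   0.82  0.79] F [-0.   0.7 -2.6] T [ 0.12 -0.17  0.02] w 0.592 gf 19.994225800037384
units [-0.004  0.    -0.018] turn 0.014
```

>>> apply_moves:
  commands:
    - [30,0,0,-0.025,0]
    - [30,0,0,0,0]
    - [75,0,0,0,0]
    - [85,0,0,0,0]
    - [100,0,0,0,0]
    - [100,0,0,0,0]
    - [100,0,0,0.3,0]
    - [100,0,0,0.6,0]
    - [100,0,0,0.7,0]
    - [100,0,0,0.7,0]
    - [100,0,0,0.4,0]
    - [100,0,0,0,0]

```text
clock: 7.9
position: [0.5625, -0.0192, 0.2369]
ee_rot: [0.555, 3.087, 0.001]
force: [-0.3, 0.5, -0.5]
width: 1.001
gripper_force: 0.0
```

```bash
python3 st.py .5273 .2663 .23 73; python3 w.py .5606 -.0199 .04 .09 .13 wrist w3.png;  python3 w.py .5606 -.0199 .04 .095 .12 side; python3 w.py .5606 -.0199 .04 .1 .12 top
```

```text
t 7.9 p [ 0.5625 -0.0192  0.2369] yaw 69.62 zax [ 0.0049 -0.     -1.    ] q [ 0.4   0.4  -0.63  1.68  0.26  1.14  0.92] F [-0.3  0.5 -0.5] T [ 0.03 -0.1  -0.03] w 1.001 gf 0.0
units [-0.586  4.759 -0.115] turn 0.118
wrist 2980 circ [ 0.5618 -0.02  ] 0.0276 rect [ 0.5617 -0.0201] [0.0532 0.0547] 70.4 z [0.1106 0.1121 0.1133]
side 351 circ [ 0.5601 -0.021 ] 0.0302 rect [ 0.5603 -0.0205] [0.0518 0.0582] 11.3 z [0.0983 0.1113 0.1147]
top few 0
```

The cartridge is seated: its top is at 0.111 m, level and centred within 1 mm. Next, the lid.

>>> apply_moves:
  commands:
    - [100,-0.04,0.3,0,0.12]
    - [100,-0.06,0.6,0,0]
    - [100,-0.09,0.7,0,0]
    - [100,-0.09,0.8,0,0]
    - [100,-0.09,0.8,0,0]
    - [100,-0.09,0.7,0,0]
    - [100,-0.08,0.5,0,0]
    - [100,-0.05,0.3,0,0]
    - [100,0,0.06,0,0]
    - [100,0,0,0,0]

```text
clock: 9.3
position: [0.5262, 0.265, 0.2333]
ee_rot: [-0.464, -3.107, 0.001]
force: [0.4, -0.3, -0.1]
width: 1.001
gripper_force: 0.0
```

```bash
python3 st.py .5273 .2663 .104 73; python3 w.py .5273 .2663 .06 .12 .14 wrist w4.png;python3 w.py .5273 .2663 .06 .09 .11 wrist
```

```text
t 9.3 p [0.5262 0.265  0.2333] yaw 73.02 zax [-3.e-04 -8.e-04 -1.e+00] q [-0.08  0.46 -0.69  1.61  0.31  1.18  0.44] F [ 0.4 -0.3 -0.1] T [ 0.05 -0.11 -0.  ] w 1.001 gf 0.0
units [ 0.019  0.022 -2.155] turn -0.001
wrist 1978 circ [0.5286 0.2662] 0.0355 rect [0.5286 0.2664] [0.02   0.0695] 73.0 z [0.1286 0.131  0.1322]
wrist 6398 circ [0.5289 0.2662] 0.0481 rect [0.5285 0.2663] [0.0947 0.095 ] 76.6 z [0.1    0.1012 0.1023]
```

View pics/w4.png

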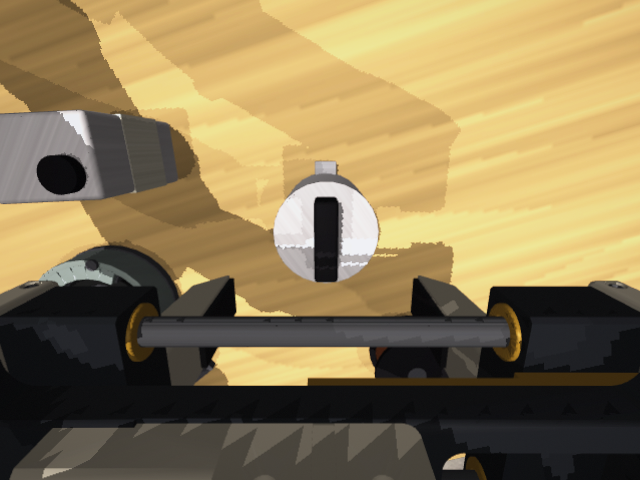

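The wrist view shows the bar at (326,240), upright in the picture and midway between the fingers; yaw is 73°. Descending to grip.

>>> apply_moves:
  commands:
    - [100,0.03,0.02,-0.5,0]
    - [100,0,0,-0.55,0]
    - [100,0,0,-0.5,0]
    - [100,0,0,-0.3,0]
    - [100,0,0,-0.2,0]
    - [100,0,0,-0.1,0]
    - [100,0,0,0,0]
    - [0,0,0,0,0]
    - [0,0,0,0,0]
    - [0,0,0,0,0]
    - [0,0,0,0,0]
    - [0,0,0,0,0]
  newtons: 50

```text
clock: 10.9
position: [0.5277, 0.2671, 0.1047]
ee_rot: [0.463, 3.107, 0.0]
force: [0.4, 0.5, 0.6]
width: 0.504
gripper_force: 0.0
```

```bash
python3 st.py .5273 .2663 .104 73
```

```text
t 10.9 p [0.5277 0.2671 0.1047] yaw 73.05 zax [ 0.  0. -1.] q [-0.13  0.59 -0.63  1.76  0.42  0.93  0.34] F [0.4 0.5 0.6] T [ 0.08 -0.05  0.01] w 0.504 gf 0.0
units [-0.007 -0.013 -0.011] turn -0.002
```

Fingers are still closing.

>>> apply_moves:
  commands:
    - [0,0,0,0,0]
    - [0,0,0,0,0]
    - [0,0,0,0,0]
    - [0,0,0,0,0]
    - [0,0,0,0,0]
    - [0,0,0,0,0]

```text
clock: 11.65
position: [0.5276, 0.267, 0.1046]
ee_rot: [-0.463, -3.107, 0.0]
force: [-0.1, -0.2, -1.0]
width: 0.217
gripper_force: 50.0
```

```bash
python3 st.py .5273 .2663 .104 73; python3 w.py .528 .2663 .06 .09 .11 side;python3 w.py .528 .2663 .06 .09 .11 wrist
```

```text
t 11.65 p [0.5276 0.267  0.1046] yaw 73.05 zax [-1.e-04 -1.e-04 -1.e+00] q [-0.13  0.59 -0.63  1.76  0.42  0.93  0.34] F [-0.1 -0.2 -1. ] T [ 0.01 -0.11  0.03] w 0.217 gf 49.99859869480133
units [-0.006 -0.012 -0.01 ] turn -0.002
side 629 circ [0.5266 0.2661] 0.0484 rect [0.5143 0.2762] [0.0962 0.0618] 51.3 z [0.092  0.1008 0.1045]
wrist 8977 circ [0.5287 0.2664] 0.048 rect [0.5262 0.2713] [0.0934 0.0844] 16.4 z [0.0998 0.1013 0.1024]
```

Bar held (20 mm opening) and centred. Lift, then carry to the base while turning -49°.

>>> apply_moves:
  commands:
    - [0,0,0,0.2,0]
    - [0,0,0,0.4,0]
    - [0,0,0,0.6,0]
    - [0,0,0,0.6,0]
    - [0,0.03,-0.2,0.5,-0.1]
    - [0,0.06,-0.5,0.2,-0.2]
    - [0,0.08,-0.6,0,-0.25]
    - [0,0.09,-0.7,0,-0.25]
    - [0,0.09,-0.7,0,-0.25]
    - [0,0.08,-0.7,0,-0.25]
    - [0,0.06,-0.6,0,-0.25]
    - [0,0.04,-0.4,0,-0.17]

```text
clock: 13.25
position: [0.5595, 0.0013, 0.2552]
ee_rot: [1.722, 2.627, 0.0]
force: [-0.2, -0.2, -3.0]
width: 0.214
gripper_force: 50.0
```

>>> apply_moves:
  commands:
    - [0,0.02,-0.25,0,0]
    - [0,0,-0.12,0,0]
    - [0,0,0,0,0]

```text
clock: 13.62
position: [0.5606, -0.0185, 0.2546]
ee_rot: [-1.714, -2.632, -0.001]
force: [-0.4, 0.2, -2.7]
width: 0.216
gripper_force: 50.0
```

```bash
python3 st.py .5606 -.0195 .16 23.7; python3 w.py .5606 -.0199 .09 .044 .058 wrist w5.png; python3 w.py .5606 -.0199 .07 .23 .26 side; python3 w.py .5606 -.0199 .07 .23 .26 wrist
```

```text
t 13.62 p [ 0.5606 -0.0185  0.2546] yaw 23.87 zax [-1.e-04  5.e-04 -1.e+00] q [ 0.27  0.35 -0.45  1.66  0.16  1.17  0.2 ] F [-0.4  0.2 -2.7] T [ 0.03 -0.12 -0.01] w 0.216 gf 49.99744713306427
units [-0.    -0.017 -1.577] turn -0.006
wrist 3270 circ [ 0.5618 -0.0165] 0.0739 rect [0.5515 0.0092] [0.1472 0.0864] 22.0 z [0.0515 0.0531 0.0548]
side 804 circ [ 0.5587 -0.0181] 0.0503 rect [ 0.557  -0.0127] [0.0936 0.0875] 10.8 z [0.2327 0.2503 0.2537]
wrist 9272 circ [ 0.5612 -0.0192] 0.048 rect [ 0.5633 -0.0141] [0.0839 0.0937] 56.5 z [0.2448 0.2513 0.2524]
```

View pics/w5.png

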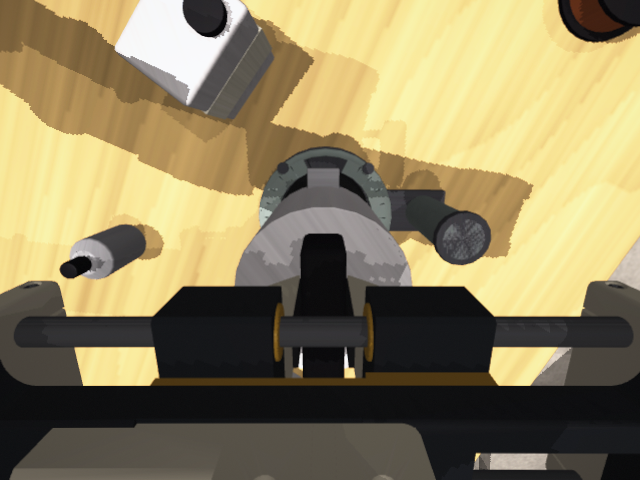

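The lug at (325,177) is in line with the slot at (325,160), and the pipe is clear. Lowering to just above the seal.

>>> apply_moves:
  commands:
    - [0,0,-0.015,-0.3,-0.006]
    - [0,0,0,-0.4,0]
    - [0,0,0,-0.4,0]
    - [0,0,0,-0.3,0]
    - [0,0,0,-0.2,0]
    - [0,0,0,-0.1,0]
    - [0,0,0,-0.07,0]
    - [0,0,0,0,0]

```text
clock: 14.78
position: [0.5608, -0.0198, 0.1486]
ee_rot: [1.72, 2.629, 0.0]
force: [-0.3, 0.1, -1.6]
width: 0.215
gripper_force: 50.0
```

```bash
python3 st.py .5606 -.0195 .1306 23.7; python3 w.py .5606 -.0199 .09 .04 .06 wrist; python3 w.py .5606 -.0199 .052 .13 .155 wrist w6.png
```

```text
t 14.78 p [ 0.5608 -0.0198  0.1486] yaw 23.61 zax [ 3.e-04  2.e-04 -1.e+00] q [ 0.25  0.45 -0.43  1.8   0.23  0.94  0.14] F [-0.3  0.1 -1.6] T [ 0.08 -0.07 -0.  ] w 0.215 gf 49.99769568443298
units [-0.004  0.006 -0.3  ] turn 0.003
wrist 7399 circ [ 0.5617 -0.0167] 0.0742 rect [0.5527 0.0065] [0.1463 0.0924] 21.3 z [0.0517 0.0532 0.0588]
wrist 9146 circ [ 0.5613 -0.0213] 0.048 rect [ 0.5634 -0.0162] [0.084  0.0935] 56.6 z [0.143  0.1455 0.1466]
```

View pics/w6.png

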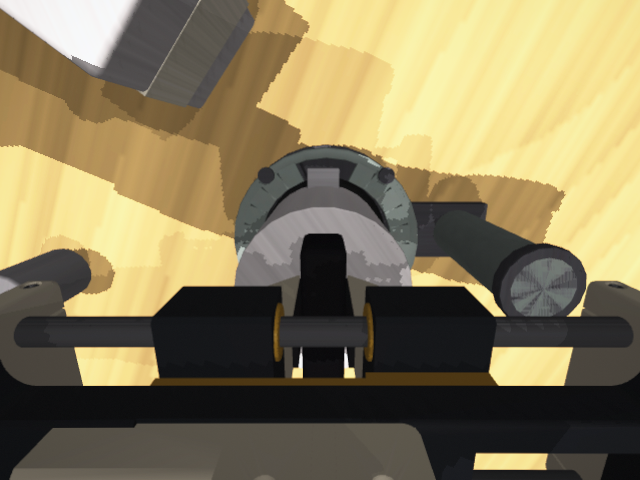

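The lug (323,177) is inside the slot (about 300–357 px) with no contact force. Pressing down on the seal.

>>> apply_moves:
  commands:
    - [0,0,0,-0.1,0]
    - [0,0,0,-0.08,0]
    - [0,0,0,-0.06,0]
    - [0,0,0,-0.06,0]
    - [0,0,0,0,0]
    - [0,0,0,0,0]

```text
clock: 15.62
position: [0.561, -0.02, 0.1309]
ee_rot: [1.72, 2.628, 0.001]
force: [-1.2, 0.3, 5.9]
width: 0.212
gripper_force: 50.0
```

```bash
python3 st.py .5606 -.0195 .1306 23.7;python3 w.py .5606 -.0199 .052 .115 .135 wrist
```

```text
t 15.62 p [ 0.561  -0.02    0.1309] yaw 23.6 zax [ 9.e-04 -1.e-04 -1.e+00] q [ 0.25  0.47 -0.42  1.82  0.24  0.9   0.13] F [-1.2  0.3  5.9] T [-0.    0.22  0.01] w 0.212 gf 50.00157058238983
units [-0.007  0.008 -0.005] turn 0.004
wrist 8974 circ [ 0.5614 -0.0216] 0.048 rect [ 0.556  -0.0193] [0.0931 0.0843] 80.0 z [0.126  0.1276 0.1287]
```

The force matches about 9–10 mm of seal travel, so the rim is at about 26 mm. Turning clockwise, the first half now.

>>> apply_moves:
  commands:
    - [0,0,0,-0.01,-0.15]
    - [0,0,0,0,-0.22]
    - [0,0,0,0,-0.22]
    - [0,0,0,0,-0.22]
    - [0,0,0,0,-0.22]
    - [0,0,0,0,-0.22]
    - [0,0,0,0,-0.22]
    - [0,0,0,0,0]

```text
clock: 16.68
position: [0.562, -0.0197, 0.1308]
ee_rot: [2.55, 1.833, 0.004]
force: [0.3, 1.1, 6.6]
width: 0.217
gripper_force: 50.0
```

```bash
python3 st.py .561 -.02 .1303 -66.3;python3 w.py .5606 -.0199 .052 .115 .135 wrist;python3 w.py .5606 -.0199 .06 .146 .165 side
```

```text
t 16.68 p [ 0.562  -0.0197  0.1308] yaw -18.59 zax [ 2.9e-03  1.0e-04 -1.0e+00] q [ 0.12  0.45 -0.24  1.83  0.13  0.88 -0.51] F [0.3 1.1 6.6] T [ 0.03 -0.21 -0.13] w 0.217 gf 50.014209151268005
units [-0.016 -0.006 -0.008] turn -1.665
wrist 8943 circ [ 0.5611 -0.0218] 0.0484 rect [ 0.5664 -0.0193] [0.0839 0.0943] 14.4 z [0.1259 0.1274 0.1286]
side 231 circ [ 0.5588 -0.0144] 0.0298 rect [ 0.5573 -0.0136] [0.0574 0.0428] 30.8 z [0.1477 0.1565 0.1631]
```

>>> apply_moves:
  commands:
    - [0,-0.015,0,0,-0.2]
    - [0,0,0,0,-0.22]
    - [0,0,0,0,-0.22]
    - [0,0,0,0,-0.22]
    - [0,0,0,0,-0.22]
    - [0,0,0,0,-0.22]
    - [0,0,0,0,-0.2]
    - [0,0,0,0,-0.1]
    - [0,0,0,0,-0.06]
    - [0,0,0,0,0]

```text
clock: 18.02
position: [0.5618, -0.0199, 0.1311]
ee_rot: [3.072, 0.651, 0.007]
force: [2.8, 0.3, 6.3]
width: 0.215
gripper_force: 50.0
```

```bash
python3 st.py .561 -.02 .1303 -66.3;python3 w.py .5606 -.0199 .052 .115 .135 wrist w7.png
```

```text
t 18.02 p [ 0.5618 -0.0199  0.1311] yaw -66.07 zax [ 4.3e-03 -2.0e-04 -1.0e+00] q [-0.03  0.43 -0.04  1.84  0.02  0.86 -1.23] F [2.8 0.3 6.3] T [-0.08 -0.57  0.05] w 0.215 gf 50.00519871711731
units [-0.014 -0.001 -0.013] turn -0.008
wrist 8952 circ [ 0.5596 -0.0208] 0.0483 rect [ 0.5618 -0.0156] [0.0844 0.0935] 80.3 z [0.1262 0.1277 0.1289]
```

View pics/w7.png

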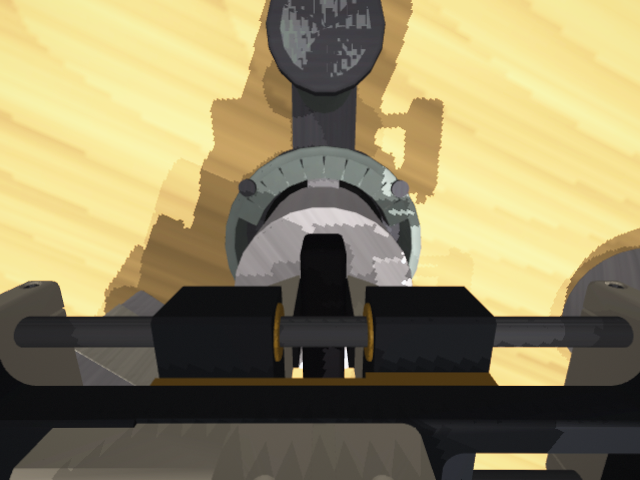

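The bar and lug now point at the pipe (lug under the ledge at (323,185)). Feeling for the stop.

>>> apply_moves:
  commands:
    - [0,-0.01,0,0,-0.05]
    - [0,0,0,0,-0.05]
    - [0,0,0,0,0]

```text
clock: 18.45
position: [0.5618, -0.0201, 0.1312]
ee_rot: [3.087, 0.575, 0.008]
force: [3.4, -1.5, 6.9]
width: 0.213
gripper_force: 50.1
```

```bash
python3 st.py .561 -.02 .1303 -66.3
```

```text
t 18.45 p [ 0.5618 -0.0201  0.1312] yaw -68.91 zax [ 5.5e-03 -4.0e-04 -1.0e+00] q [-0.04  0.43 -0.02  1.85  0.01  0.86 -1.28] F [ 3.4 -1.5  6.9] T [-0.25 -0.9   0.33] w 0.213 gf 50.05531668663025
units [-0.014  0.001 -0.016] turn 0.091
```

Torque is rising about 2.6° past nominal, so this is the stop. Easing up 5 mm to let the spring lift the lugs into the pockets.

>>> apply_moves:
  commands:
    - [0,0,0,0.02,0]
    - [0,0,0,0.03,0]
    - [0,0,0,0.02,0]
    - [0,0,0,0,0]

```text
clock: 18.95
position: [0.5614, -0.02, 0.1349]
ee_rot: [3.088, 0.575, 0.007]
force: [5.1, -0.3, 2.3]
width: 0.213
gripper_force: 50.0
```

```bash
python3 st.py .561 -.02 .1353 -66.3;python3 w.py .5606 -.0199 .052 .12 .14 wrist
```

```text
t 18.95 p [ 0.5614 -0.02    0.1349] yaw -68.91 zax [ 4.4e-03 -1.0e-04 -1.0e+00] q [-0.04  0.43 -0.02  1.84  0.01  0.87 -1.28] F [ 5.1 -0.3  2.3] T [-0.27 -1.57  0.21] w 0.213 gf 50.02725541591644
units [-0.006  0.001  0.007] turn 0.091
wrist 8998 circ [ 0.5595 -0.0208] 0.048 rect [ 0.5618 -0.0157] [0.0844 0.0932] 77.7 z [0.1302 0.1317 0.1329]
```

Rim is at about 30.5 mm, as it should be when locked. Relieving the side load, then opening and withdrawing straight up.

>>> apply_moves:
  commands:
    - [0,0.015,0,0.005,0.06]
    - [0,0,0,0,0]
    - [40,0,0,0,0]
    - [60,0,0,0,0]
    - [60,0,0,0,0]
    - [60,0,0,0,0]
    - [60,0,0,0.2,0]
    - [60,0,0,0.5,0]
    - [60,0,0,0.6,0]
    - [60,0,0,0.6,0]
    - [60,0,0,0.3,0]
    - [60,0,0,0,0]

```text
clock: 20.5
position: [0.5609, -0.02, 0.2684]
ee_rot: [3.079, 0.62, 0.006]
force: [-0.6, -0.9, -0.3]
width: 0.603
gripper_force: 0.0
```

```bash
python3 st.py;python3 w.py .5606 -.0199 .052 .12 .14 wrist; python3 w.py .5606 -.0199 .052 .15 .17 wrist w8.png; python3 w.py .5606 -.0199 .052 .15 .17 side s8.png;python3 w.py .5606 -.0199 .055 .12 .14 side
python3 - <<'E'
from h import *
im,d,c=shot('wrist');P=cloud(c,d);m=(np.hypot(P[...,0]-.5606,P[...,1]+.0199)<.045)&(abs(P[...,2]-.132)<.006);q=P[m]
print(np.linalg.lstsq(np.c_[q[:,:2]-[.5606,-.0199],np.ones(len(q))],q[:,2],rcond=None)[0])
E
```

```text
t 20.5 p [ 0.5609 -0.02    0.2684] yaw -67.22 zax [ 3.6e-03  2.0e-04 -1.0e+00] q [-0.04  0.3  -0.03  1.67  0.01  1.17 -1.24] F [-0.6 -0.9 -0.3] T [0.01 0.01 0.01] w 0.603 gf 0.0
wrist 6287 circ [ 0.56   -0.0199] 0.048 rect [ 0.5603 -0.0198] [0.0952 0.0948] 70.0 z [0.1309 0.1321 0.1332]
wrist 1948 circ [ 0.5605 -0.0204] 0.0354 rect [ 0.5604 -0.0199] [0.0695 0.0198] 23.2 z [0.1598 0.1618 0.1631]
side 245 circ [ 0.5574 -0.0201] 0.0359 rect [ 0.5577 -0.0197] [0.0695 0.0244] 23.9 z [0.1515 0.1607 0.1639]
side 613 circ [ 0.5559 -0.0207] 0.0516 rect [ 0.5564 -0.0187] [0.0952 0.0949] 40.7 z [0.1225 0.1319 0.1369]
[0.00184549 0.00064999 0.13206518]
```

View pics/w8.png

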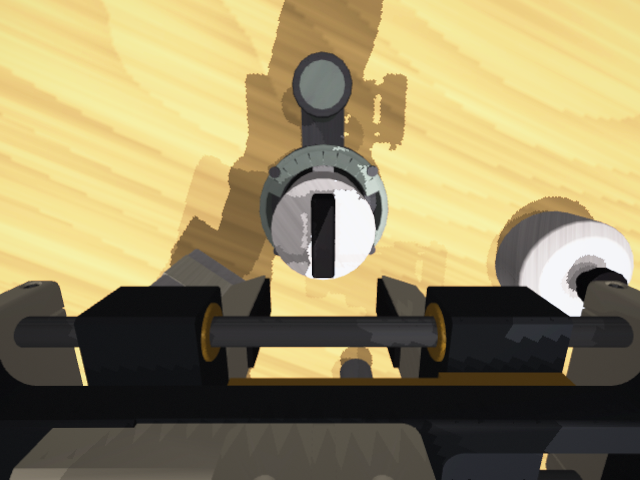

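The picture shows the bar at (323,235) in line with the pipe. The lid is level and centred within 1 mm, its rim is at about 31 mm, and the gripper is clear.

```bash
python3 -c "
from cell import arm
print(arm.sign_off())"
```

```text
the job is handed in; nothing more can be done
None
```

The job is handed in (no verdict was returned): the cartridge stands in the cup, and the bell lid is turned to its stop over it, level, centred within about 1 mm and with its rim at about 31 mm, which is its locked height; the gripper is clear and no bystander was touched.

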